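# Ready the label printer in the cheese ripening room

## Robot

A 6-joint arm with a two-finger parallel gripper is mounted at the origin on the work surface. World frame = base frame: x ahead of the robot, y to its left, z up, the work surface at z = 0. Lengths are in mm, angles in rad, forces in N, time in s.
With the tool pointing down it reaches from about 300 to 875 mm from the base axis. Payload 6.4 kg.
Tool frame: the origin (TCP) lies between the finger pads; the fingertips stand 22 mm ahead of it and the grasp point (between the pads) lies 3 mm ahead of it (env.nose_length is the distance from the TCP to the fingertips, in mm); z points along the fingers, y is the direction in which the jaws open and shut (so a half turn about z gives the same grasp; the last joint's range is limited). The gripper opens to 85 mm and grips with 20 to 120 N. Pads are 22 mm wide; open, the fingers measure 114 mm over their backs; the gripper's body (76 mm by 85 mm) begins 54 mm behind the grasp point. The pads swing forward as they close: fully open they stand 13 mm farther back than shut.
Start: joints at [-0.206, 0.181, 1.607, -0, 1.354, -0.206], TCP at [575.014, 0.015, 253.288] pointing down, gripper open.
Joint ranges: [-2.99, 2.99], [-0.89, 2.07], [0.3, 2.58], [-1.14, 4.28], [0, 2.63], [-3.12, 3.12]. Speed limits (rad/s): [2.57, 2.57, 3.01, 3.14, 3.14, 3.14].

## Interface

Orientations are given as a unit quaternion [w, x, y, z].
In Python, from plant import env gives the robot as it stands.
- The arm moves only by the tool jog_arm, never from a script. Its argument "moves" is text: rows parted by semicolons, each of 7 numbers parted by spaces: the finger opening in mm, from 0 to 85.4, then the shift along the tool's x, y, z in mm, then the turn, a rotation vector about the tool's x, y, z in degrees. A call has 1 to 8 rows; each row is the pose to reach, as a shift and turn from the pose commanded when the call began, along the tool's axes at that moment; what a row does not reach only later rows make up. A row lasts 1/12 s, in which the tool goes at most 41.7 mm and 7.16 degrees, less where a joint would pass 70% of its speed; a pose out of reach is approached as far as the arm can. A call with a gripper value outside its range is refused whole. The fingers move at their own pace and stop on an object; the grip force is fixed at half the most. Time passes only in rows, so rows that repeat a pose let the fingers close. It gives the time, the measured TCP pose, the force and the opening at its end, in the units of the state.
- env.sense(): the state, without advancing time (a new reading comes with each control period).
- env.capture(name): name is "scene" or "side" or "wrist"; returns the picture (384x512x3 uint8, blue, green, red); there is no depth.
- env.get_calibration(name): a dict with "fx", "fy", "cx", "cy" (pixels), "R" (3x3) and "t" (3): a world point X has camera coordinates R X + t. Camera axes: x right, y down, z forward; pixel columns grow to the right and rows downward; lengths in mm; the calibration is good to about 2 mm. A picture is of the moment at which its call begins: read the wrist's pose just before it. get_calibration takes no time and is no camera call; for the wrist camera it gives the pose at the moment of the call.
- env.hand_in(): hands the job in, once; it reports no verdict.
Trained networks look in the newest picture that a camera, given by its name, has taken for a name from the list of things; names that differ only in an ending like _2 or _b are one class to them, and where a whole thing is asked for, a point or a joint stands for the part that bears it (a point fixed in the world has none). Each returns a list of dicts, best first, with "conf" (0 to 1); they miss things now and then, are a little off and sometimes report something else, mostly with a low value. They report only what shows in the picture. A call takes as long as a camera call.
- env.outline_of(target, camera): "mask" (384x512 bool, what is visible of it) and "bbox" ([left, top, right, bottom] in pixels, round what is visible of it).
- env.place_of(target, camera): "position" ([column, row] in pixels: a listed point, or the origin of a listed thing).
The state is a dict: "time": time; "joint_positions": joint angles; "qvel": joint speeds; "joint_efforts": joint torques, N m; "tool_pos": TCP position; "ee_rot": TCP orientation; "contact_force": force on the tool from outside, world axes, zero at the start; "moment": the same for the moment, N m; "finger_gap": finger opening in mm.
Only numpy, scipy, OpenCV 4.12 (cv2) and the standard library are available. Lean on these libraries where they do the work, as an engineer would, in place of code of your own. Each camera call takes 0.05 s, during which the arm holds its last target.

## Task

A fresh label roll has been put in the label printer, so make it ready for the cheese wheels: press the open cover down until it is fully shut, then switch the printer on by pressing the raised front half of its rocker switch, and after that press the long feed key fully down and let it come up again. Leave the small round cancel key between them alone, and do not lift or shove the printer or disturb the things that stand around it; nothing needs to be picked up.

Things in the scene. Friction and masses are not known exactly. Their poses are not given: they have to be found in the camera images.
- printer: White label printer, 260 mm deep (x), 210 wide (y), about 2.3 kg, loose on four feet. Origin: centre of its underside; -x is its front (robot side), +y its left seen from the robot. The front 74 mm is a level deck, top 110 mm above the bench; left to right rocker, small cancel key, long feed key. Behind it the covered roll well; shut, the cover's top is level at 154 mm, front edge at x = -56 mm.
- cover (a joint): Angle of the cover in rad: 0 fully shut, about 0.6 to 1.0 at the start (front edge up). Hinged along y at the rear (point cover_hinge). The hinge is stiff: the cover stays where it is left and takes about 1 to 3 N at the front edge to push down.
- cover_hinge (a point): Point on the cover's hinge axis (along the printer's y), at x = 122 mm, z = 120 mm in the printer's frame.
- cover_press (a point): Point on the cover's flat outer skin, mid-width, 21 mm behind its front edge; moves with the cover. When shut it lies 157 mm in front of the hinge axis and 34 mm above it. The skin is white, with a clear window (124 x 104 mm) behind this point. The cover is 210 mm wide and 178 mm from front edge to hinge.
- power (a joint): Angle of the rocker switch in rad: 0 off (front half raised), 0.32 on (front half level). Over-centre: pushed past 0.16 it snaps over and stays; it takes about 4 N at its outer part.
- power_press (a point): Point on the front half of the black rocker, 14 mm in front of its pivot (x = -90, y = +66, z = 117 mm in the printer's frame). The rocker is a shallow V of two halves, each 20 mm long (x), 26 mm wide (y). Off: front half slopes up forwards to about 123 mm above the bench. On: front half level at 117 mm, rear half raised.
- feed (a joint): Travel of the feed key in m: 0 up, 0.005 fully down. Springs back; it takes 1.2 N to start and 4 N to hold fully down.
- feed_top (a point): Centre of the top of the long black feed key with round ends (38 mm along the printer's y, 22 mm along x), at x = -91.5, y = -68, z = 119 mm in the printer's frame when up.
- cancel (a joint): Travel of the cancel key in m: 0 up, 0.004 fully down. Not to be pressed.
- cancel_top (a point): Centre of the top of the small round black cancel key, 14 mm across, 6 mm proud of the deck, at x = -91.5, y = -8 mm in the printer's frame.
- tomme: Small loose cheese wheel, 166 mm across, 65 mm high, 1.3 kg, beside the printer. Origin at the centre of its underside.
- spare_roll: Spare label roll lying flat: 112 mm across, 58 mm high, with a 38 mm bore. Origin at the centre of its underside.
- trier: Cheese trier lying on the bench: T-shaped, wooden cross handle 100 mm long, steel shaft along its x, 165 mm long over all, 20 mm high.

How it is judged (in metres and radians):
On the way, in this order (a step that is already met when the one before it is completed fails the run):
1. the cover is pressed fully shut (value of joint cover below 0.03 rad), for 0.2 s.
2. with the cover shut, the rocker is pressed over to on (value of joint power above 0.27 rad and value of joint cover below 0.03 rad), for 0.1 s.
3. with the printer on, the feed key is pressed fully down (all of step 2 and value of joint feed above 0.0038 m), for 0.06 s.
At the end, for the whole second after the job is handed in: The cover is shut (within 0.03 rad), the rocker is on (over 0.27 rad), the feed key and the cancel key are up (within 1 mm), and the printer stands at rest within 20 mm of where it was (all of step 2 and value of joint each of feed, cancel below 0.001 m and linear speed of printer below 0.02 m/s and distance of printer from where it was at the start of the episode below 0.02 m and angle between printer's own z axis and vertical below 0.05 rad); the robot touches nothing.
It fails at once if the rocker is switched on while the cover is open (value of joint power above 0.2 rad and value of joint cover above 0.06 rad).
It fails at once if the feed key is pressed before the printer is on (value of joint feed above 0.002 m and value of joint power below 0.2 rad).
It fails at once if the cancel key is pressed (value of joint cancel above 0.002 m).
It fails at once if the printer is lifted, tipped or shoved more than 20 mm (distance of printer from where it was at the start of the episode above 0.02 m or angle between printer's own z axis and vertical above 0.1 rad).
It fails at once if a thing standing around the printer is moved more than 25 mm (distance of any of tomme, spare_roll, trier from where it was at the start of the episode above 0.025 m).
It also fails if it takes over 46 s, if anything falls off the work surface, if the arm or the gripper's body presses on something with over 40 N, if the wrist force passes 120 N, or if a joint passes its speed limit or range.

## Working session

There is one attempt and no reset: what is moved stays moved. The work goes in short steps, Python scripts to look and compute and a tool call to move; the robot and the scene stay as the last step left them, time stands still between calls to the robot, and variables do not carry over. Pictures are saved under pics/ and viewed, and the job is handed in when it is done.

Besides the shell and the picture viewer there is one more tool, called after ">>>" as name(argument=value, ...) on one line, values as JSON. jog_arm: Moves the arm, as the interface text tells. Its arguments: {"type":"object","properties":{"moves":{"type":"string"}},"required":["moves"]}

```bash
mkdir -p pics; ls; cat > h.py <<'E'
import numpy as np, cv2
from plant import env
def cap(n,tag):
    im=np.asarray(env.capture(n)); cv2.imwrite(f'pics/{tag}.png',im); return im
def ray(cal,uv):
    R=np.array(cal['R']);t=np.array(cal['t'])
    d=R.T@np.array([(uv[0]-cal['cx'])/cal['fx'],(uv[1]-cal['cy'])/cal['fy'],1]); return -R.T@t,d
def atz(cal,uv,z):
    o,d=ray(cal,uv); return o+d*(z-o[2])/d[2]
def proj(cal,X):
    c=np.array(cal['R'])@np.array(X,float)+np.array(cal['t']); return np.array([c[0]/c[2]*cal['fx']+cal['cx'],c[1]/c[2]*cal['fy']+cal['cy']])
E
python3 - <<'E'
from h import *
print(env.sense())
for c in ['scene','side','wrist']:
    cap(c,c+'0'); cal=env.get_calibration(c); print(c,{k:np.round(np.array(v),3).tolist() for k,v in cal.items()})
    for n in ['printer','cover_hinge','cover_press','power_press','feed_top','cancel_top','tomme','spare_roll','trier']:
        r=env.place_of(n,c)
        print(n,[(np.round(x['position'],1).tolist(),round(x['conf'],2)) for x in r[:2]])
print(env.sense()['time'])
E
```

```text
pics
{'time': 0.0, 'joint_positions': array([-2.06358978e-01,  1.81434131e-01,  1.60775632e+00, -9.34059538e-05,
        1.35371418e+00, -2.06300582e-01]), 'qvel': array([-1.18248222e-03,  7.90099421e-05, -5.42388758e-04,  2.25841521e-03,
       -2.76135186e-04,  6.82328939e-04]), 'joint_efforts': array([ 9.98968142e-02, -4.41673601e+01, -3.47313166e+01,  5.08483127e-02,
        7.57451844e-02,  1.15955510e-02]), 'tool_pos': array([5.74632183e+02, 3.29229060e-02, 2.52565837e+02]), 'ee_rot': array([-5.24089006e-04,  7.07120141e-01,  7.07093116e-01, -3.97151534e-04]), 'contact_force': array([ 0.61630372,  0.12973508, -0.09273429]), 'moment': array([ 0.01591911, -0.00207314, -0.02630604]), 'finger_gap': 85.29563627905432}
scene {'fx': 481.993, 'fy': 481.993, 'cx': 261.303, 'cy': 186.669, 'R': [[0.25, 0.968, -0.003], [0.679, -0.177, -0.712], [-0.69, 0.176, -0.702]], 't': [-173.355, -298.692, 1660.543]}
printer [([213.3, 228.3], 0.86)]
cover_hinge [([235.9, 221.5], 0.58)]
cover_press [([205.3, 164.4], 0.73)]
power_press []
feed_top [([165.2, 183.4], 0.61)]
cancel_top []
tomme [([136.8, 27
[... 227 characters left out ...]
't': [517.035, 239.953, 784.648]}
printer [([343.3, 172.3], 0.56)]
cover_hinge [([258.1, 173.9], 0.98)]
cover_press [([302.5, 133.9], 0.91)]
power_press [([343.3, 193.5], 0.46)]
feed_top [([340.4, 172.3], 0.62)]
cancel_top [([340.6, 181.4], 0.54)]
tomme []
spare_roll [([261.7, 266.5], 0.84)]
trier [([341.2, 280.5], 0.78)]
wrist {'fx': 286.765, 'fy': 286.765, 'cx': 256.927, 'cy': 196.495, 'R': [[1.0, -0.0, -0.0], [0.0, -0.962, 0.273], [-0.0, -0.273, -0.962]], 't': [-574.576, -35.66, 377.887]}
printer []
cover_hinge [([113.9, 265.3], 0.31)]
cover_press []
power_press [([115.7, 265.5], 0.97)]
feed_top []
cancel_top []
tomme []
spare_roll [([226.8, 68.4], 0.65)]
trier [([92.7, 112.3], 0.73)]
1.5
```

View pics.

View pics/scene0.png

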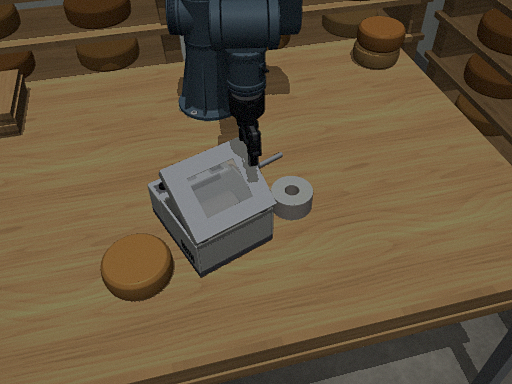

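View pics/side0.png

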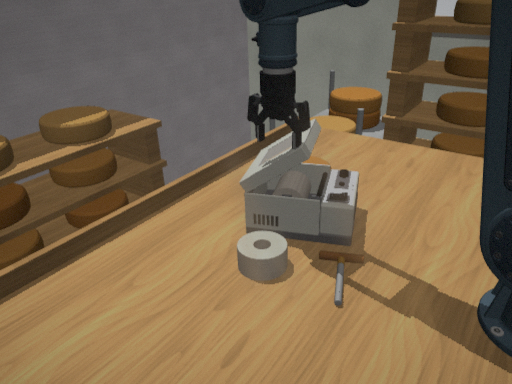

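View pics/wrist0.png

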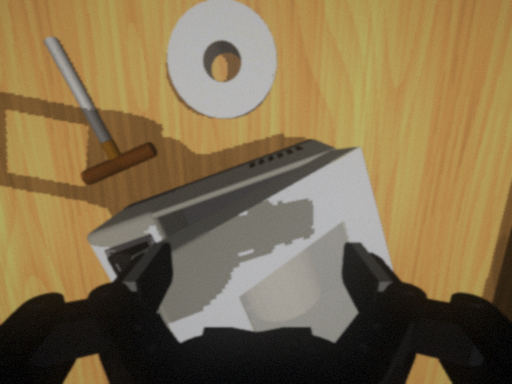

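```bash
python3 - <<'E'
from h import *
a=cv2.imread('pics/side0.png')[110:260,220:380]
b=cv2.imread('pics/scene0.png')[130:290,130:300]
cv2.imwrite('pics/crop1.png',cv2.resize(a,None,fx=4.5,fy=4,interpolation=cv2.INTER_CUBIC)[:600,:800])
cv2.imwrite('pics/crop2.png',cv2.resize(b,None,fx=3.7,fy=3.7,interpolation=cv2.INTER_CUBIC)[:600,:800])
E
```

```text
(no output)
```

View pics/crop1.png

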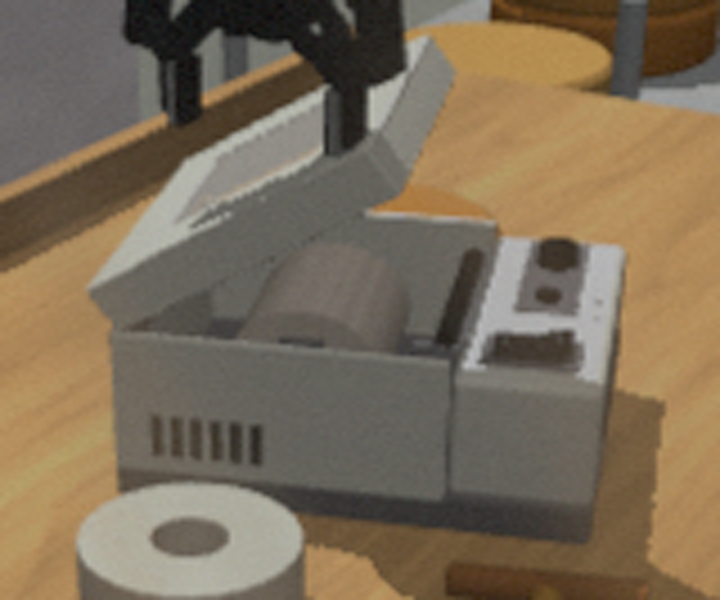

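View pics/crop2.png

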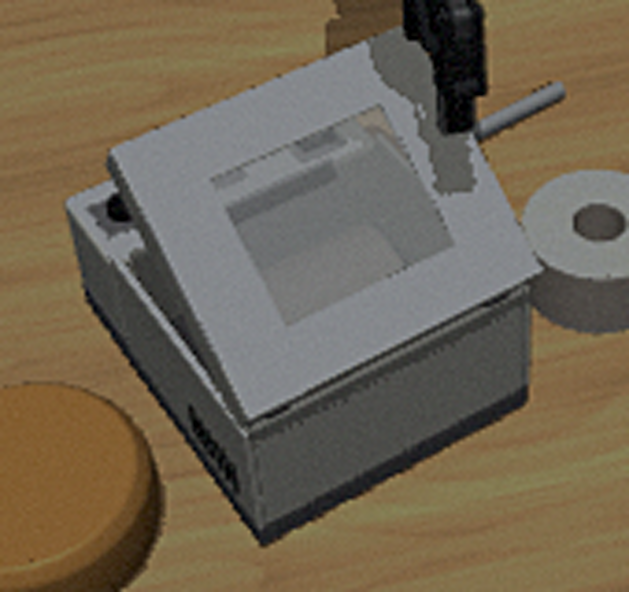

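```bash
cat > fit.py <<'E'
from h import *
from scipy.optimize import least_squares
S=env.get_calibration('scene');D=env.get_calibration('side');W=env.get_calibration('wrist')
def cov(dx,dz,th):
    r=np.hypot(dx,dz);a=np.arctan2(dz,dx)+th
    return 122-r*np.cos(a),120+r*np.sin(a)
obs=[(S,[200.8,277.3],(130,-105,4)),(S,[272.4,238.1],(130,105,4)),(S,[153.8,210.5],(-130,-105,4)),
(D,[350,245],(-130,105,4)),(D,[246,232],(130,105,4)),
(D,[341.5,195],(-104,66,121)),(D,[344.4,172.5],(-91.5,-68,119)),(D,[341.2,182.5],(-91.5,-8,116)),(D,[258.1,173.9],(122,0,120)),
(S,[159.7,171.9],('c',178,34,-105)),(D,[315.6,119.5],('c',178,34,-105)),(D,[301,147.5],('c',178,34,105)),(D,[302.5,133.9],('c',157,34,0)),(S,[205.3,164.4],('c',157,34,0))]
def pt(p,m):
    x,y,ya,th=p
    if m[0]=='c':
        a,z=cov(m[1],m[2],th); b=m[3]
    else: a,b,z=m
    return np.array([x+a*np.cos(ya)-b*np.sin(ya),y+a*np.sin(ya)+b*np.cos(ya),z])
f=lambda p:np.concatenate([proj(c,pt(p,m))-uv for c,uv,m in obs])
best=None
for ya in [-.5,0,.5]:
    r=least_squares(f,[600,0,ya,.8],loss='soft_l1',x_scale=[50,50,.3,.3])
    if best is None or r.cost<best.cost: best=r
print(best.x.round(3),best.cost); print(f(best.x).reshape(-1,2).round(1).tolist())
p=best.x
for n,m in dict(cp=('c',157,34,0),cpshut=(-35,0,154),power=(-104,66,121),feed=(-91.5,-68,119),cancel=(-91.5,-8,116)).items(): print(n,pt(p,m).round(1))
print('wrist power',proj(W,pt(p,(-104,66,121))))
np.save('pose.npy',p)
for c,uv,z,n in [(S,[136.8,273.5],0,'tomme'),(S,[291.9,208],0,'roll'),(D,[261.7,266.5],0,'roll'),(D,[341.2,280.5],10,'trier'),(W,[92.7,112.3],10,'trier')]: print(n,atz(c,uv,z).round(0))
E
python3 fit.py
```

```text
[ 5.59294e+02 -1.00809e+02  3.45000e-01  5.74000e-01] 16.242364671748902
[[-1.1, -0.1], [0.2, -0.1], [-1.4, -0.4], [-0.7, 1.4], [-1.3, 1.3], [1.6, -0.6], [-1.6, -1.1], [-0.6, -0.3], [-0.7, 0.7], [-1.3, -3.2], [-0.3, -0.9], [0.4, 0.3], [-1.0, 2.1], [-0.3, -5.4]]
cp [567.4 -97.9 233.8]
cpshut [ 526.4 -112.6  154. ]
power [439.1 -73.8 121. ]
feed [ 496.1 -195.7  119. ]
cancel [ 475.9 -139.2  116. ]
wrist power [118.84718332 266.19331974]
tomme [ 666. -299.    0.]
roll [556. 121.   0.]
roll [536. 128.   0.]
trier [361.  87.  10.]
trier [375.  72.  10.]
```

>>> jog_arm(moves="85 0 0 -40 0 0 0; 0 0 0 -47 0 0 7; 0 -30 1 -47 0 0 14; 0 -60 2 -47 0 0 21; 0 -94 3.5 -47 0 0 28; 0 -94 3.5 -47 0 0 35; 0 -94 3.5 -47 0 0 42; 0 -94 3.5 -47 0 0 49")

```text
time: 2.17
tool_pos: [578.4, -94.9, 300.2]
ee_rot: [-0.0, 0.938, 0.347, -0.0]
contact_force: [-1.6, 0.8, -0.8]
finger_gap: 1.0
```

>>> jog_arm(moves="0 0 0 0 0 0 7; 0 0 0 0 0 0 14; 0 0 0 0 0 0 21.2; 0 0 0 0 0 0 21.2; 0 0 0 0 0 0 21.2")

```text
time: 2.58
tool_pos: [578.5, -94.0, 300.3]
ee_rot: [0.0, 0.985, 0.174, 0.0]
contact_force: [-0.5, 0.1, -0.3]
finger_gap: 0.4
```

```bash
cat > st.py <<'E'
from h import *
from scipy.spatial.transform import Rotation as Ro
def st():
    s=env.sense();p=np.load('pose.npy');d=s['tool_pos'][:2]-p[:2];c,n=np.cos(p[2]),np.sin(p[2])
    q=s['ee_rot'];M=Ro.from_quat([q[1],q[2],q[3],q[0]]).as_matrix()
    print('t',s['time'],'printer-frame TCP',round(d[0]*c+d[1]*n,1),round(-d[0]*n+d[1]*c,1),'tipz',round(s['tool_pos'][2]-env.nose_length,1),'toolx yaw',round(np.degrees(np.arctan2(M[1,0],M[0,0])-p[2]),2),'z',M[:,2].round(4),'F',s['contact_force'].round(1),'gap',s['finger_gap'])
E
python3 - <<'E'
from st import *
st()
for c in ['side','wrist']: cap(c,c+'1')
a=cv2.imread('pics/side1.png')[90:240,220:380];b=cv2.imread('pics/wrist1.png')
cv2.imwrite('pics/m1.png',np.hstack([cv2.resize(a,(400,375),interpolation=2),cv2.resize(b,(400,375))]))
W=env.get_calibration('wrist');print('net',env.place_of('power_press','wrist')[:1],env.place_of('cover_press','side')[:1])
E
```

```text
t 2.5833 printer-frame TCP 20.4 -0.1 tipz 278.3 toolx yaw 0.27 z [ 0.  0. -1.] F [-0.5  0.1 -0.3] gap 0.4076178376557918
net [{'position': [198.0, 283.2], 'conf': 0.44}] [{'position': [304.0, 133.5], 'conf': 0.59}]
```

View pics/m1.png

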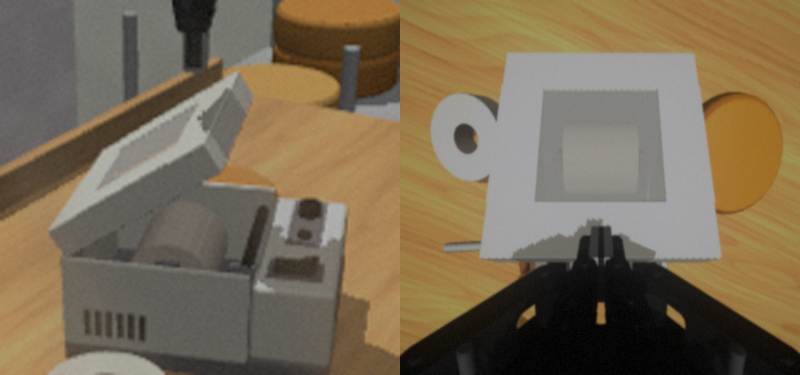

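```bash
python3 - <<'E'
import fit; from fit import *
p=best.x
for th in [p[3],.6,.65]:
  q=[*p[:3],th]
  print(th,[proj(W,pt(q,m)).round(0).tolist() for m in [('c',178,34,105),('c',178,34,-105),('c',0,34,105),('c',0,34,-105)]])
b=cv2.imread('pics/wrist1.png');cv2.imwrite('pics/w1.png',b)
for t in np.linspace(p[3],-.01,9):
  x,z=cov(157,34,t);print(round(t,2),'tcp shift x',round(x+11-20.4,1),'down',round(278.3-z,1))
E
```

```text
[ 5.59294e+02 -1.00809e+02  3.45000e-01  5.74000e-01] 16.242364671748902
[[-1.1, -0.1], [0.2, -0.1], [-1.4, -0.4], [-0.7, 1.4], [-1.3, 1.3], [1.6, -0.6], [-1.6, -1.1], [-0.6, -0.3], [-0.7, 0.7], [-1.3, -3.2], [-0.3, -0.9], [0.4, 0.3], [-1.0, 2.1], [-0.3, -5.4]]
cp [567.4 -97.9 233.8]
cpshut [ 526.4 -112.6  154. ]
power [439.1 -73.8 121. ]
feed [ 496.1 -195.7  119. ]
cancel [ 475.9 -139.2  116. ]
wrist power [200.72288296 284.06796486]
tomme [ 666. -299.    0.]
roll [556. 121.   0.]
roll [536. 128.   0.]
trier [361.  87.  10.]
trier [570. 142.  10.]
0.5742005788253214 [[102.0, 265.0], [411.0, 266.0], [135.0, 53.0], [379.0, 54.0]]
0.6 [[98.0, 263.0], [414.0, 264.0], [135.0, 52.0], [379.0, 53.0]]
0.65 [[92.0, 258.0], [421.0, 259.0], [136.0, 50.0], [378.0, 51.0]]
0.57 tcp shift x -0.8 down 44.5
0.5 tcp shift x -8.8 down 53.0
0.43 tcp shift x -16.1 down 62.2
0.36 tcp shift x -22.8 down 71.8
0.28 tcp shift x -28.7 down 81.9
0.21 tcp shift x -33.9 down 92.5
0.14 tcp shift x -38.3 down 103.3
0.06 tcp shift x -41.9 down 114.5
-0.01 tcp shift x -44.7 down 125.9
```

View pics/w1.png

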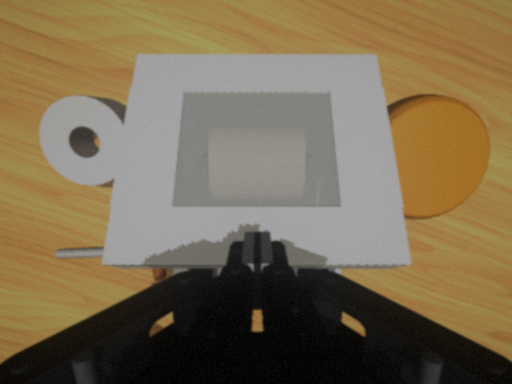

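>>> jog_arm(moves="0 -1 0 25 0 0 0; 0 -1 0 40 0 0 0; 0 -5 0 48 0 0 0; 0 -9 0 53 0 0 0; 0 -13 0 58 0 0 0; 0 -16 0 62 0 0 0; 0 -16 0 62 0 0 0")

```text
time: 3.37
tool_pos: [562.8, -99.7, 238.1]
ee_rot: [0.0, 0.985, 0.172, -0.0]
contact_force: [-1.0, 0.3, -0.2]
finger_gap: -0.4
```

```bash
python3 - <<'E'
from st import *
st()
for c in ['side','wrist']: cap(c,c+'2')
a=cv2.imread('pics/side2.png')[90:240,220:380];b=cv2.imread('pics/wrist2.png')
cv2.imwrite('pics/m2.png',np.hstack([cv2.resize(a,(400,375),interpolation=2),cv2.resize(b,(400,375))]))
E
```

```text
t 3.3667 printer-frame TCP 3.7 -0.1 tipz 216.1 toolx yaw 0.06 z [-5.e-04 -1.e-04 -1.e+00] F [-1.   0.3 -0.2] gap -0.3615648229522845
```

View pics/m2.png

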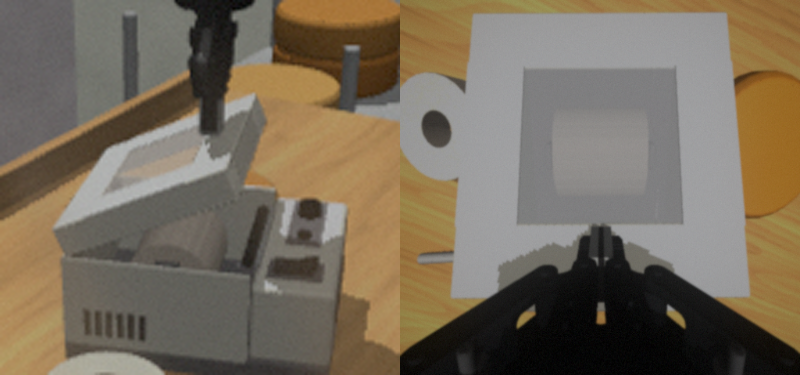

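>>> jog_arm(moves="0 -4 0 5 0 0 0; 0 -7 0 10 0 0 0; 0 -10 0 15 0 0 0; 0 -13 0 20 0 0 0; 0 -16 0 25 0 0 0; 0 -18 0 30 0 0 0; 0 -20 0 35 0 0 0; 0 -22 0 40 0 0 0")

```text
time: 4.13
tool_pos: [542.3, -106.9, 197.6]
ee_rot: [-0.0, 0.985, 0.172, -0.0]
contact_force: [-1.0, -0.7, 1.0]
finger_gap: 0.3
```

>>> jog_arm(moves="0 -2 0 5 0 0 0; 0 -4 0 10 0 0 0; 0 -5 0 15 0 0 0; 0 -6 0 18 0 0 0; 0 -6 0 20 0 0 0; 0 -6 0 21 0 0 0; 0 -6 0 21 0 0 0")

```text
time: 4.72
tool_pos: [537.0, -108.8, 177.0]
ee_rot: [-0.0, 0.985, 0.172, -0.0]
contact_force: [0.8, -0.7, -1.1]
finger_gap: 0.0
```

```bash
python3 - <<'E'
from st import *
st()
E
```

```text
t 4.7167 printer-frame TCP -23.6 0.0 tipz 155.0 toolx yaw 0.06 z [-4.e-04  2.e-04 -1.e+00] F [ 0.8 -0.7 -1.1] gap 0.03282432745450607
```

Keep pressing to feel the stop.

>>> jog_arm(moves="0 0 0 1 0 0 0; 0 0 0 2 0 0 0; 0 0 0 2 0 0 0")

```text
time: 4.97
tool_pos: [537.3, -108.9, 176.0]
ee_rot: [0.0, 0.985, 0.172, 0.0]
contact_force: [-1.7, 1.2, 5.3]
finger_gap: -0.1
```

>>> jog_arm(moves="0 0 0 1 0 0 0; 0 0 0 2 0 0 0; 0 0 0 2 0 0 0")

```text
time: 5.22
tool_pos: [537.4, -109.0, 175.9]
ee_rot: [0.0, 0.985, 0.172, 0.0]
contact_force: [-9.0, 2.9, 18.4]
finger_gap: 0.3
```

>>> jog_arm(moves="0 0 0 1 0 0 0; 0 0 0 1 0 0 0; 0 0 0 0 0 0 0; 0 0 0 -20 0 0 0; 0 0 0 -50 0 0 0; 0 0 0 -50 0 0 0")

```text
time: 5.72
tool_pos: [540.0, -109.9, 229.0]
ee_rot: [0.002, 0.985, 0.172, 0.004]
contact_force: [1.5, -0.6, 0.5]
finger_gap: -0.1
```

```bash
python3 - <<'E'
from st import *
st()
for c in ['side','scene','wrist']: cap(c,c+'3')
a=cv2.imread('pics/side3.png')[90:240,220:380];b=cv2.imread('pics/wrist3.png')
cv2.imwrite('pics/m3.png',np.hstack([cv2.resize(a,(400,375),interpolation=2),cv2.resize(b,(400,375))]))
p=np.load('pose.npy')
for c in ['side','scene','wrist']:
    cal=env.get_calibration(c)
    for n,m,in dict(power_press=(-103.5,66,121.5),feed_top=(-91.5,-68,119),cancel_top=(-91.5,-8,116),cover_press=(-35,0,154)).items():
        r=env.place_of(n,c); X=[p[0]+m[0]*np.cos(p[2])-m[1]*np.sin(p[2]),p[1]+m[0]*np.sin(p[2])+m[1]*np.cos(p[2])]
        print(c,n,'pred',proj(cal,[*X,m[2]]).round(1),'net',[(x['position'],round(x['conf'],2),atz(cal,x['position'],m[2]).round(1)-[*X,m[2]]) for x in r[:1]])
st()
E
```

```text
t 5.7167 printer-frame TCP -21.3 -2.1 tipz 207.0 toolx yaw 0.07 z [ 0.0084 -0.0035 -1.    ] F [ 1.5 -0.6  0.5] gap -0.08503469845479274
side power_press pred [342.9 194.2] net [([344.0, 197.1], 0.42, array([-8.28480103, 12.04531728,  0.        ]))]
side feed_top pred [342.8 171.4] net [([343.1, 172.3], 0.61, array([-3.03886156,  4.91758373,  0.        ]))]
side cancel_top pred [340.6 182.2] net []
side cover_press pred [318.2 167.7] net [([321.7, 169.7], 0.68, array([-12.65119041,   5.93048975,   0.        ]))]
scene power_press pred [209.5 158.5] net [([208.5, 160.2], 0.41, array([ 5.91519897, -3.75468272,  0.        ]))]
scene feed_top pred [165.2 182. ] net [([161.2, 184.1], 0.62, array([  5.06113844, -10.48241627,   0.        ]))]
scene cancel_top pred [186.8 173.6] net []
scene cover_press pred [198.9 174. ] net [([197.1, 177.4], 0.59, array([10.94880959, -6.16951025,  0.        ]))]
wrist power_press pred [181.9 289.8] net []
wrist feed_top pred [334.  276.4] net [([331.0, 278.0], 0.74, array([-2.43886156,  1.81758373,  0.        ]))]
wrist cancel_top pred [265.7 274.5] net []
wrist cover_press pred [256.7 232.4] net [([253.0, 237.2], 0.65, array([-4.35119041,  1.23048975,  0.        ]))]
t 6.4667 printer-frame TCP -23.6 -0.1 tipz 201.2 toolx yaw 0.06 z [-1.e-04  0.e+00 -1.e+00] F [ 0.   0.  -0.1] gap 0.006073293691212386
```

View pics/m3.png

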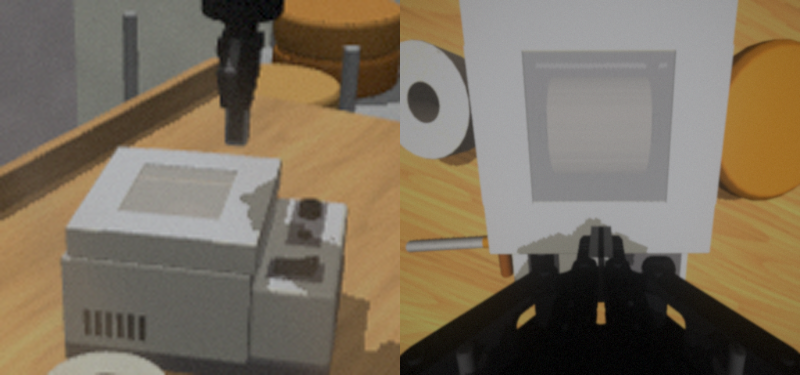

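>>> jog_arm(moves="0 -30 -25 0 0 0 0; 0 -60 -50 0 0 0 0; 0 -83 -66 0 0 0 0; 0 -83 -66 30 0 0 0; 0 -83 -66 60 0 0 0; 0 -83 -66 66 0 0 0; 0 -83 -66 66 0 0 0; 0 -83 -66 66 0 0 0")

```text
time: 7.13
tool_pos: [437.1, -75.1, 157.9]
ee_rot: [-0.0, 0.985, 0.172, -0.0]
contact_force: [0.1, 0.8, -0.1]
finger_gap: 0.4
```

```bash
python3 - <<'E'
from st import *
st()
for c in ['side','wrist']: cap(c,c+'4')
a=cv2.imread('pics/side4.png')[120:230,290:390];b=cv2.imread('pics/wrist4.png')
cv2.imwrite('pics/m4.png',np.hstack([cv2.resize(a,(440,484),interpolation=2),cv2.resize(b,(360,484))]))
E
```

```text
t 7.1333 printer-frame TCP -106.3 65.5 tipz 135.9 toolx yaw 0.06 z [-2.e-04  1.e-04 -1.e+00] F [ 0.1  0.8 -0.1] gap 0.3985735622447591
```

View pics/m4.png

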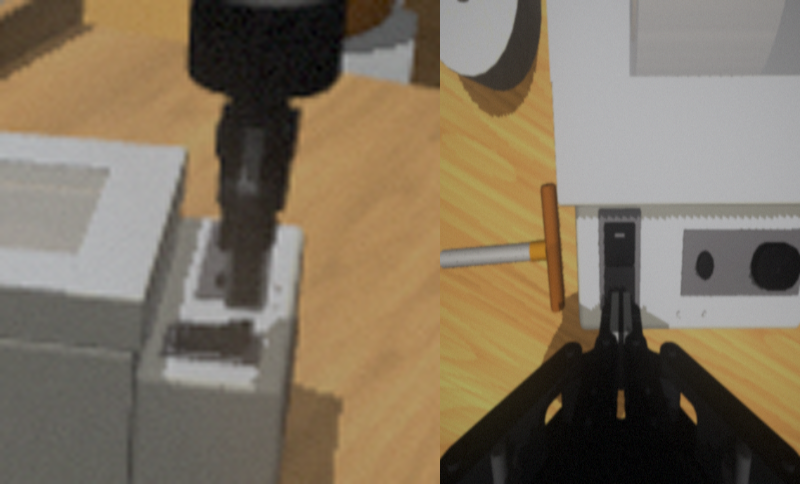

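>>> jog_arm(moves="0 0 0 6 0 0 0; 0 0 0 10 0 0 0; 0 0 0 13 0 0 0; 0 0 0 15 0 0 0; 0 0 0 17 0 0 0; 0 0 0 18 0 0 0; 0 0 0 18 0 0 0")

```text
time: 7.82
tool_pos: [436.6, -74.8, 139.2]
ee_rot: [-0.0, 0.985, 0.172, -0.0]
contact_force: [0.5, 0.5, -0.9]
finger_gap: -0.6
```

>>> jog_arm(moves="0 0 0 1 0 0 0; 0 0 0 2 0 0 0; 0 0 0 2 0 0 0")

```text
time: 8.07
tool_pos: [436.8, -74.9, 138.8]
ee_rot: [0.0, 0.985, 0.172, -0.0]
contact_force: [-7.0, 3.2, 16.6]
finger_gap: 0.1
```

>>> jog_arm(moves="0 0 0 -25 0 0 0; 0 0 0 -50 0 0 0; 0 0 0 -50 0 0 0; 0 0 0 -50 0 0 0")

```text
time: 8.4
tool_pos: [437.7, -75.3, 188.6]
ee_rot: [0.001, 0.985, 0.172, 0.002]
contact_force: [-0.0, -0.2, -1.0]
finger_gap: -0.1
```

```bash
python3 - <<'E'
from st import *
st()
for c in ['side','wrist']: cap(c,c+'5')
a=cv2.imread('pics/side5.png')[120:230,290:390];b=cv2.imread('pics/wrist5.png')
cv2.imwrite('pics/m5.png',np.hstack([cv2.resize(a,(300,384),interpolation=2),b[:,:500]]))
W=env.get_calibration('wrist');p=np.load('pose.npy')
for n,m in dict(power_press=(-104,66,117),feed_top=(-91.5,-68,119),cancel_top=(-91.5,-8,116)).items():
    X=[p[0]+m[0]*np.cos(p[2])-m[1]*np.sin(p[2]),p[1]+m[0]*np.sin(p[2])+m[1]*np.cos(p[2])]
    r=env.place_of(n,'wrist');print(n,proj(W,[*X,m[2]]).round(1),[x['position'] for x in r[:1]])
st()
E
```

```text
t 8.4 printer-frame TCP -105.8 65.1 tipz 166.6 toolx yaw 0.06 z [ 0.0033 -0.0015 -1.    ] F [-0.  -0.2 -1. ] gap -0.0528885333320492
power_press [256.9 213. ] [[257.2, 215.0]]
feed_top [454.4 196.7] [[454.9, 199.2]]
cancel_top [364.4 195.4] [[366.1, 197.5]]
t 8.65 printer-frame TCP -107.3 66.4 tipz 164.1 toolx yaw 0.05 z [-0.0021  0.001  -1.    ] F [-0.4  0.5 -1. ] gap 0.013656167952728547
```

View pics/m5.png

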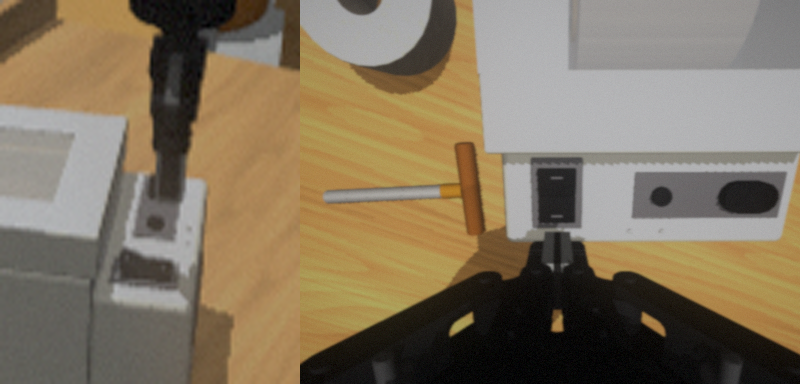

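```bash
python3 - <<'E'
import cv2,numpy as np
a=[cv2.resize(cv2.imread(f'pics/side{i}.png')[178:212,318:362],(390,320),interpolation=2) for i in (3,5)]
cv2.imwrite('pics/m6.png',np.hstack(a))
E
```

```text
(no output)
```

View pics/m6.png

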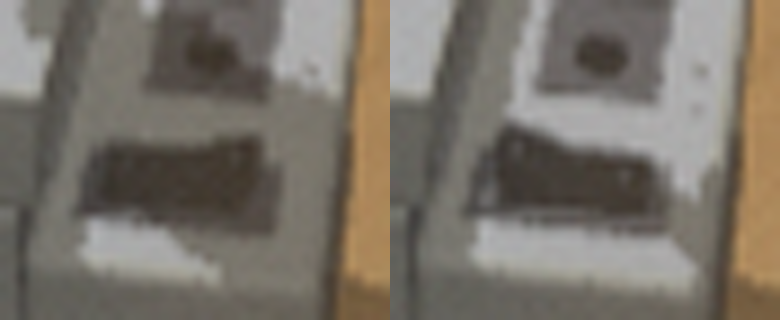

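The rocker's raised end has moved from the front (right in the crop) to the rear (left), so the printer is on. Next is the feed key.

>>> jog_arm(moves="0 4 35 0 0 0 0; 0 8 70 0 0 0 0; 0 12 105 0 0 0 0; 0 15 134 0 0 0 0; 0 15 134 0 0 0 0; 0 15 134 20 0 0 0; 0 15 134 38 0 0 0; 0 15 134 38 0 0 0")

```text
time: 9.32
tool_pos: [493.4, -194.0, 144.8]
ee_rot: [-0.003, 0.985, 0.172, -0.003]
contact_force: [-0.6, 0.4, -1.2]
finger_gap: -0.0
```

```bash
python3 - <<'E'
from st import *
st()
cap('wrist','wrist7')
E
```

```text
t 9.3167 printer-frame TCP -93.5 -65.5 tipz 122.8 toolx yaw 0.03 z [-0.0069  0.0048 -1.    ] F [-0.6  0.4 -1.2] gap -0.027839260456847027
```

View pics/wrist7.png

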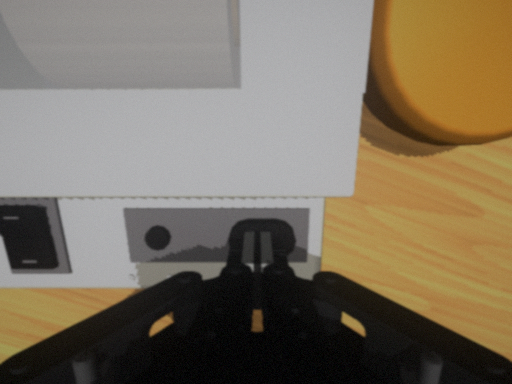

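>>> jog_arm(moves="0 0 0 0 0 0 0; 0 0 0 0 0 0 0; 0 0 0 0 0 0 0")

```text
time: 9.62
tool_pos: [496.8, -196.1, 150.5]
ee_rot: [0.001, 0.985, 0.172, 0.001]
contact_force: [0.4, 0.1, -0.2]
finger_gap: 0.1
```

>>> jog_arm(moves="0 0 0 4 0 0 0; 0 0 0 7 0 0 0; 0 0 0 9 0 0 0; 0 0 0 11 0 0 0; 0 0 0 12 0 0 0; 0 0 0 13 0 0 0; 0 0 0 13 0 0 0")

```text
time: 10.2
tool_pos: [496.3, -195.9, 136.4]
ee_rot: [-0.0, 0.985, 0.172, 0.0]
contact_force: [-0.6, 0.9, 3.3]
finger_gap: 0.2
```

>>> jog_arm(moves="0 0 0 1 0 0 0; 0 0 0 1 0 0 0; 0 0 0 1 0 0 0")

```text
time: 10.45
tool_pos: [496.3, -195.9, 136.0]
ee_rot: [0.0, 0.985, 0.172, 0.0]
contact_force: [-2.4, 1.9, 8.4]
finger_gap: -0.1
```

>>> jog_arm(moves="0 0 0 1 0 0 0; 0 0 0 -10 0 0 0; 0 0 0 -40 0 0 0; 0 0 0 -75 0 0 0; 0 0 0 -110 0 0 0; 0 -25 0 -140 0 0 0; 0 -50 0 -140 0 0 0; 0 -50 0 -140 0 0 0")

```text
time: 11.12
tool_pos: [447.6, -214.4, 277.6]
ee_rot: [0.002, 0.985, 0.171, 0.001]
contact_force: [0.1, -0.1, -1.1]
finger_gap: 0.3
```

```bash
python3 - <<'E'
from st import *
st()
for c in ['side','scene','wrist']: cap(c,c+'8')
a=cv2.imread('pics/side8.png')[120:250,225:375];b=cv2.imread('pics/wrist8.png')
cv2.imwrite('pics/m8.png',np.hstack([cv2.resize(a,(400,384),interpolation=2),cv2.resize(b,(400,384))]))
st()
A=cv2.imread('pics/side3.png').astype(int);B=cv2.imread('pics/side8.png').astype(int)
print('base-region diff',np.abs(A-B)[195:290,240:330].mean())
E
```

```text
t 11.1167 printer-frame TCP -143.5 -69.1 tipz 255.6 toolx yaw -0.0 z [ 0.0019 -0.0035 -1.    ] F [ 0.1 -0.1 -1.1] gap 0.2762736999924467
t 11.2667 printer-frame TCP -141.6 -68.1 tipz 253.0 toolx yaw 0.01 z [-0.e+00  3.e-04 -1.e+00] F [ 0.5  0.  -0.6] gap -0.41485773157247735
base-region diff 2.022962962962963
```

View pics/m8.png

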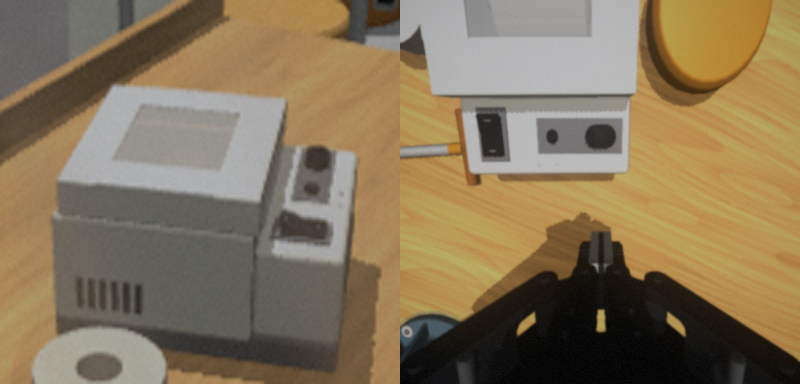

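The cover is shut, the rocker's rear half is raised (on), both keys are up, nothing else has moved and the arm is clear.

```bash
python3 -c "
from h import *
print(env.hand_in())"
```

```text
the job is handed in; nothing more can be done
None
```

The printer is ready and I handed the job in at about 11.3 s of the 46 s allowed; hand-in reports no verdict.

- **Cover:** I pressed it along its arc until it stopped, with the fingertips at 154 mm, which is the height given for shut. The force reached about 18 N.
- **Rocker:** I pressed the front half to its stop at 117 mm with about 17 N. The pictures before and after show the raised end has moved from front to rear, so it is on.
- **Feed key:** I pressed it down 5 mm to its stop (fingertips at 114 mm, 8 N) and let it come up again.

In the last pictures the cover is shut and the rocker is on. Both keys look up, though at that resolution I could not check to the millimetre. The printer and the things around it show no visible shift in the side view. The arm is clear, with its fingertips about 100 mm above the cover.

The networks' points from the scene and side cameras were up to about 15 mm off my fitted printer pose, and they missed some points. The wrist camera agreed to about 2 pixels just before the feed press, and the stop heights matched the given sizes, so I worked from the fit.

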